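Latch the casting mould shut

TASK

Close up the aluminium casting mould: push its sliding half fully home against the fixed half, then tip the latch's wire loop over so that its crossbar drops behind the nose of the keeper, and press the red lever down flat until it snaps over centre. Leave everything else on the bench where it stands.

Things in the scene. Friction and masses are not known exactly. Their poses are not given: they have to be found in the camera images.
- mould: Two-part aluminium mould fixed on a dark base plate 110 x 290 x 12 mm (x, y, z). Origin below the parting face at bench level; +y to the fixed half (y 0 to 135 mm) with the latch, -y to the sliding half (shut: y -85 to 0) with the keeper. Halves: 84 mm wide, z 12 to 62 mm. Latch and keeper stand on top, at x = 0. Rails 10 mm high run beside the sliding half; the plate ends at y = -150.
- push_pad (a point): Middle of the outer face of the black rubber pad (60 mm wide, 32 mm high) on the sliding half's far end: push it towards +y of the mould. It is 38 mm above the bench, 26 mm above the base plate.
- half (a joint): How far the sliding half is open, m: 0 = shut against the fixed half, 0.06 = end of travel. Slides with about 2.5 N of friction and stays where it is left.
- lever (a joint): Angle of the red lever, rad: 0 = flat, pointing to +y of the mould (latched); 1.57 = upright; 2.0 = stop, tipped towards the keeper. Stiff hinge: stays where it is left. Press it from upright to 0, away from the keeper. With the loop hooked it resists from about 1.0 on (2 to 3 N at the tip), passes centre at about 0.3, then snaps down by itself.
- lever_tip (a point): Middle of the free end of the red lever, 74 mm from its pivot. The lever plate is 24 mm wide and 4 mm thick, with a lip 10 mm high at its end.
- loop (a joint): Angle of the wire loop on the lever, rad, about a pin on the lever 20 mm from the lever's pivot (above it when the lever is upright). 3.0 = leaning against the lever; loop minus lever = its slope above level on the keeper side. Slight friction: it stays up near upright, and falls by itself on the keeper side once that slope is under about 1.0.
- loop_bar (a point): Middle of the loop's crossbar: steel, 8 mm in diameter, 42 mm long, along x of the mould, 96 mm from the loop's pin; with loop and lever up it is some 40 mm above the lever's tip. The loop is 48 mm wide, its legs either side of the lever; they are sprung and stretch up to 4 mm when drawn tight.
- keeper (a point): Centre of the crossbar's seat behind the keeper's nose, on the sliding half; axes as the mould's. The steel nose, 26 mm wide, stands on the latch side (+y) of it, leans over it and rises 8 mm above it. With the half shut and the lever near upright the falling crossbar lands 4 to 12 mm beyond (-y), behind the nose; turning the lever down draws it against the nose.
- paste_jar: White jar with blue lid, 56 mm in diameter, 70 mm high, standing; origin under its centre. Leave alone.
- roller_a: Black roller, 33 mm in diameter, 38 mm high, standing; origin under its centre. Leave alone.
- roller_b: Pale roller, 33 mm in diameter, 38 mm high, standing; origin under its centre. Leave alone.
- box_small: Small brown cardboard box 63 x 89 x 61 mm; origin under its centre. Leave alone.
- pliers: Red-handled pliers lying flat, 173 x 57 x 12 mm; origin under the centre. Leave alone.
- lever_pivot (a point): Middle of the red lever's hinge axis, which runs along x of the mould, 14 mm above the fixed half's top and 76 mm above the bench; axes as the mould's.

How it is judged:
By the outcome, as a careful person would: the job done as asked, in the order asked, and still so for the second after the job is handed in, with the robot touching nothing.
It also fails if it takes over 48 s, if anything falls off the work surface, if the arm or the gripper's body presses on something with over 40 N, if the wrist force passes 120 N, or if a joint passes its speed limit or range.

ROBOT

A 6-joint arm with a two-finger parallel gripper is mounted at the origin on a cart in front of the work surface, level with it; the furniture and walls round the work are solid. World frame = base frame: x ahead of the robot, y to its left, z up, the work surface at z = 0. Lengths are in m, angles in degrees, forces in N, time in s.
With the tool pointing down it reaches from about 0.4 to 0.825 m from the base axis. Payload 7 kg.
Tool frame: the origin (TCP) lies at the very end of the fingers, on their centre line; the grasp point (between the pads) lies r.grip_depth behind it (r.grip_depth is the distance from the TCP to the grasp point, in m); z points along the fingers, y is the direction in which the jaws open and shut (so a half turn about z gives the same grasp; the last joint's range is limited). The gripper opens to 88 mm and grips with 3 to 60 N. Pads are 19 mm wide; open, the fingers measure 130 mm over their backs; the gripper's body (78 mm by 193 mm) begins 47 mm behind the grasp point.
Start: joints at [90.189, 20.546, 0.682, 0, -70.136, -16.507], TCP at [0.19, 0.648, 0.227] pointing down, gripper open.
Joint ranges: [-176.03, 176.03], [-82.01, 121.73], [-58.28, 71.71], [-173.87, 95.51], [-174.79, -0.11], [-173.66, 173.66]. Speed limits (degrees/s): [136.94, 136.94, 172.46, 180, 180, 180].

INTERFACE

Orientations are given as [roll, pitch, yaw] about the fixed x, y, z axes, in that order (R = Rz(yaw) Ry(pitch) Rx(roll)).
In Python, from plant import r gives the robot as it stands. The module is installed in compiled form; this text tells all that it offers.
- The arm moves only by the tool step_arm, never from a script. Its argument "increments" is a list of rows, each a list of 3 entries, a list of its own where there are three numbers: the shift along the tool's x, y, z in m, then the turn, a rotation vector about the tool's x, y, z in rad, then the closure, from 0 (fully open) to 1 (shut). In form: [[[x, y, z], [wx, wy, wz], grip], ...]. A call has 1 to 10 rows; each row is the pose to reach, as a shift and turn from the pose commanded when the call began, along the tool's axes at that moment; what a row does not reach only later rows make up. A row lasts 1/10 s, in which the tool goes at most 50 mm and 8.59 degrees, less where a joint would pass 70% of its speed; a pose out of reach is approached as far as the arm can. A call with a gripper value outside its range is refused whole. The fingers move at their own pace and stop on an object; "force" is the grip in N (left out, the last holds). Time passes only in rows, so rows that repeat a pose let the fingers close. It gives the time, the measured TCP pose, the force and the opening at its end, in the units of the state.
- r.get_state(): the state, without advancing time (a new reading comes with each control period).
- r.capture(name): name is "scene" or "top" or "wrist"; returns a dict with "color" (384x512x3 uint8, red, green, blue), "intrinsics" (3x3 intrinsics, pixels), "rvec" (rotation vector, rad) and "tvec" (3), from world to camera coordinates, as OpenCV has them; the wrist camera has in their place "T_tool_cam" (4x4, takes a point from camera to tool coordinates, whose origin is the TCP and whose axes are the flange's). Camera axes: x right, y down, z forward; pixel columns grow to the right and rows downward; lengths in m; the calibration is good to about 2 mm. A picture is of the moment at which its call begins: read the wrist's pose just before it. There is no depth.
- r.close_job(): hands the job in, once; it reports no verdict.
The state is a dict: "time_s": time; "joints": joint angles; "qd": joint speeds; "joint_torque": joint torques, N m; "tcp_pos": TCP position; "eef_rot": TCP orientation; "contact_force": force on the tool from outside, world axes, zero at the start; "moment": the same for the moment, N m; "gripper_width": finger opening in m.
Only numpy, scipy, OpenCV 4.12 (cv2) and the standard library are available. Lean on these libraries where they do the work, as an engineer would, in place of code of your own. Each camera call takes 0.05 s, during which the arm holds its last target.

## Working session

There is one attempt and no reset: what is moved stays moved. The work goes in short steps, Python scripts to look and compute and a tool call to move; the robot and the scene stay as the last step left them, time stands still between calls to the robot, and variables do not carry over. Pictures are saved under pics/ and viewed, and the job is handed in when it is done.

Besides the shell and the picture viewer there is one more tool, called after ">>>" by a JSON object that holds its "method" and its "body". step_arm: Moves the arm, as the interface text tells. Its arguments: {"type":"object","properties":{"increments":{"type":"array","items":{"type":"array"}},"force":{"type":"number"}},"required":["increments"]}

```bash
mkdir -p pics
cat > h.py <<'E'
import numpy as np, cv2
from scipy.spatial.transform import Rotation as R
from plant import r
def snap(cam,fn):
    s=r.get_state(); c=r.capture(cam); cv2.imwrite('pics/'+fn,c['color'][:,:,::-1]); np.savez('pics/'+fn[:-4]+'.npz',pos=s['tcp_pos'],rot=s['eef_rot'],**c); return c
def proj(fn):
    d=np.load('pics/'+fn+'.npz'); K=d['intrinsics']
    if 'rvec' in d:
        Rm=cv2.Rodrigues(d['rvec'])[0]; t=d['tvec'].ravel()
    else:
        T=np.eye(4);T[:3,:3]=R.from_euler('xyz',d['rot'],degrees=True).as_matrix();T[:3,3]=d['pos']
        M=np.linalg.inv(T@d['T_tool_cam']);Rm=M[:3,:3];t=M[:3,3]
    return K,Rm,t
def ray(fn,uv):
    K,Rm,t=proj(fn); d=Rm.T@np.linalg.inv(K)@np.array([uv[0],uv[1],1.]); return -Rm.T@t,d/np.linalg.norm(d)
def onz(fn,uv,z):
    o,d=ray(fn,uv); return o+d*(z-o[2])/d[2]
def tri(*obs):
    A=np.zeros((3,3));b=np.zeros(3)
    rs=[ray(f,uv) for f,uv in obs]
    for o,d in rs:
        P=np.eye(3)-np.outer(d,d);A+=P;b+=P@o
    p=np.linalg.solve(A,b); return p,[float(np.linalg.norm((np.eye(3)-np.outer(d,d))@(p-o))) for o,d in rs]
def px(fn,p):
    K,Rm,t=proj(fn); q=K@(Rm@np.asarray(p)+t); return q[:2]/q[2]
E
python3 - <<'E'
from h import *
print(r.get_state(), r.grip_depth)
for c in ['scene','top','wrist']: snap(c,c+'0.png')
d=np.load('pics/wrist0.npz'); print(d['T_tool_cam'],d['intrinsics'])
E
```

```text
{'time_s': 0.0, 'joints': array([ 9.01919417e+01,  2.05903999e+01,  6.32850863e-01, -2.25457558e-02,
       -7.01371607e+01, -1.65062603e+01]), 'qd': array([-0.0857527 ,  0.05023969, -0.06478119, -0.01377403, -0.01529681,
        0.00169944]), 'joint_torque': array([-2.37888671e-03, -5.82723463e+01,  2.93076038e+01,  6.99756458e+00,
        7.07656582e-03, -1.57113959e-04]), 'tcp_pos': array([0.18949261, 0.64732022, 0.22561975]), 'eef_rot': array([ 1.79903171e+02, -6.59089986e-03, -1.63219910e+01]), 'contact_force': array([ 0.46209823, -0.68211998,  0.54591056]), 'moment': array([-0.00940721, -0.02464076, -0.05189957]), 'gripper_width': 0.08772779716956608} 0.0188
[[ 5.84773914e-04 -9.56397833e-01 -2.92066504e-01  7.90931140e-02]
 [ 9.99999498e-01  7.96902431e-04 -6.07334754e-04  2.29353572e-03]
 [ 8.13602150e-04 -2.92066002e-01  9.56397819e-01 -1.59062319e-01]
 [ 0.00000000e+00  0.00000000e+00  0.00000000e+00  1.00000000e+00]] [[275.31807968   0.         254.22229699]
 [  0.         275.31807968 186.4451774 ]
 [  0.           0.           1.        ]]
```

View pics/scene0.png

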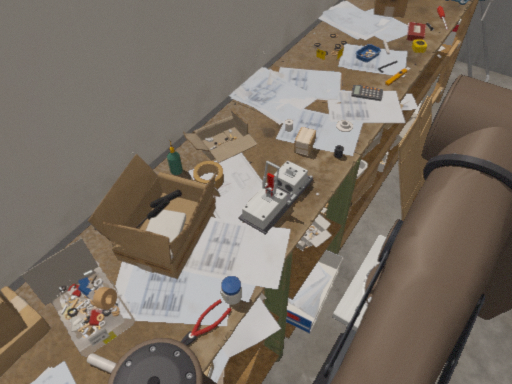

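View pics/top0.png

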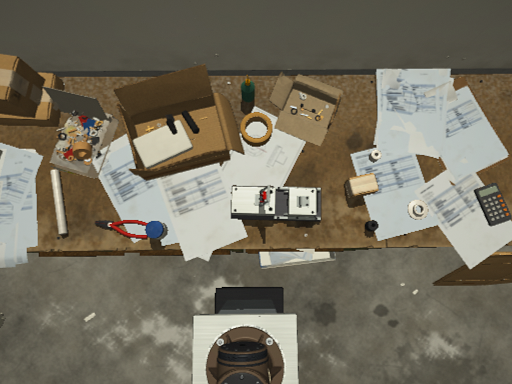

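View pics/wrist0.png

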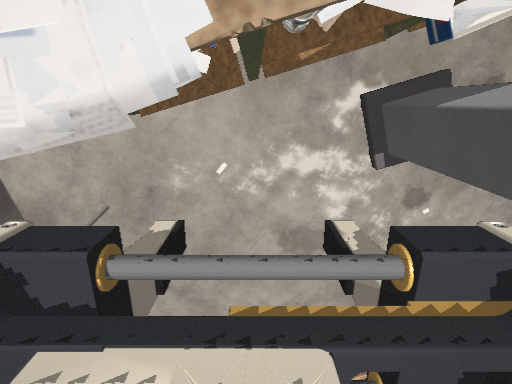

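Run:
```python
from h import *
a=cv2.imread('pics/scene0.png')[140:250,210:340]; b=cv2.imread('pics/top0.png')[160:250,215:345]
cv2.imwrite('pics/c1.png',cv2.resize(a,None,fx=6,fy=5.4,interpolation=cv2.INTER_CUBIC)) if 0 else cv2.imwrite('pics/c1.png',cv2.resize(a,None,fx=5,fy=5,interpolation=cv2.INTER_CUBIC))
cv2.imwrite('pics/c2.png',cv2.resize(b,None,fx=6,fy=6,interpolation=cv2.INTER_CUBIC))
for uv in [(231,187),(231,219),(320,187),(320,219)]: print(onz('top0',uv,.03))
for f in ['top0','scene0']: print(ray(f,(256,192)), px(f,[0,0,0]),px(f,[.19,.648,.0]))
```

```text
[0.54283766 0.04083339 0.03      ]
[0.44081255 0.04069315 0.03      ]
[ 0.5401151  -0.24250818  0.03      ]
[ 0.4379483  -0.23848331  0.03      ]
(array([ 0.32050755, -0.03412563,  1.20315226]), array([ 0.17247451, -0.00366542, -0.98500716])) [244.95500204 365.8739254 ] [ 34.34796091 303.16473684]
(array([0.02260772, 0.70317059, 1.12206735]), array([ 0.37100058, -0.53497374, -0.75905314])) [406.21650349 295.57391912] [212.87724742 480.11822556]
```

View pics/c1.png

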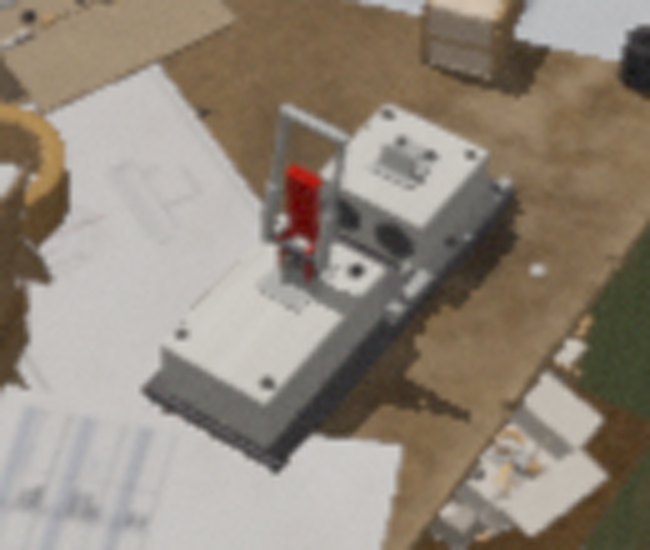

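View pics/c2.png

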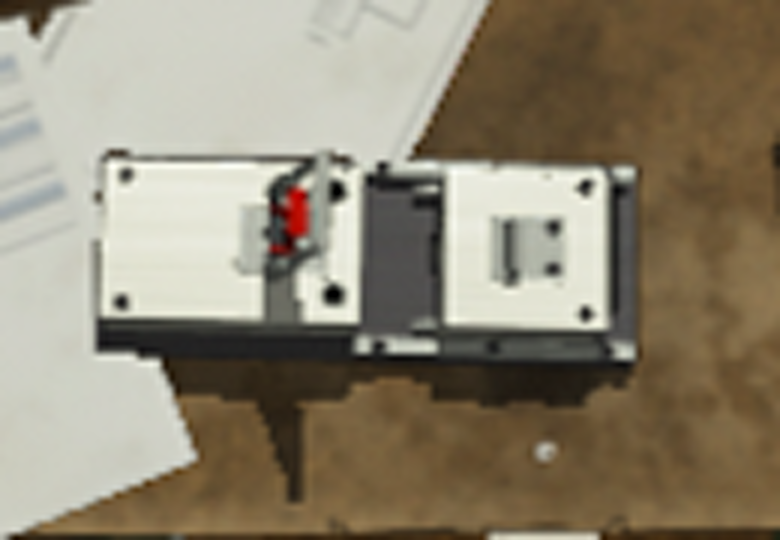

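Run:
```python
from h import *
def t(x,y): return (215+(x+.5)/6-.5,160+(y+.5)/6-.5)
def s(x,y): return (210+(x+.5)/5-.5,140+(y+.5)/5-.5)
for n,p,z in [('plateBL',(97,352),.012),('plateBR',(634,360),.012),('plateTR',(634,167),.012)]: print(n,onz('top0',t(*p),z))
for n,p in dict(fTL=(103,160),fBL=(100,318),fBR=(360,322),fTR=(360,165),sTL=(442,165),sBL=(442,327),sBR=(607,330),sTR=(607,168)).items(): print(n,onz('top0',t(*p),.062))
print('fixed BL/BR scene',onz('scene0',s(163,350),.062),onz('scene0',s(268,404),.062),onz('scene0',s(388,262),.062))
print('slide scene',onz('scene0',s(390,104),.062),onz('scene0',s(488,155),.062),onz('scene0',s(405,228),.062))
print('bar', tri(('scene0',s(315,122)),('top0',t(322,180))))
print('lever top',tri(('scene0',s(305,170)),('top0',t(298,213))))
```

```text
plateBL [0.44505966 0.0426395  0.012     ]
plateBR [ 0.43787934 -0.24234289  0.012     ]
plateTR [ 0.54210622 -0.24646088  0.012     ]
fTL [0.53911238 0.03647275 0.062     ]
fBL [0.45718923 0.03791565 0.062     ]
fBR [ 0.453797   -0.09453797  0.062     ]
fTR [ 0.53521504 -0.09604974  0.062     ]
sTL [ 0.53480821 -0.1383808   0.062     ]
sBL [ 0.4508115  -0.13629514  0.062     ]
sBR [ 0.44841961 -0.2204263   0.062     ]
sTR [ 0.53241354 -0.22357138  0.062     ]
fixed BL/BR scene [0.53643317 0.03976456 0.062     ] [0.45854942 0.03896925 0.062     ] [ 0.45640665 -0.09919702  0.062     ]
slide scene [ 0.52958046 -0.22286256  0.062     ] [ 0.44921924 -0.21762076  0.062     ] [ 0.46228447 -0.13041791  0.062     ]
bar (array([ 0.50145877, -0.07274561,  0.18971406]), [0.0030929676103995793, 0.00309296761039958])
lever top (array([ 0.49531826, -0.06064888,  0.1602973 ]), [0.0013405642894847177, 0.0013405642894848333])
```

```bash
cat >> h.py <<'E'
def inc(*targets):
    s=r.get_state(); R0=R.from_euler('xyz',s['eef_rot'],degrees=True); p0=np.array(s['tcp_pos'])
    for p,rpy in targets:
        d=R0.inv().apply(np.array(p)-p0); w=(R0.inv()*R.from_euler('xyz',rpy,degrees=True)).as_rotvec()
        print(np.round(d,4).tolist(),np.round(w,4).tolist())
E
python3 -c "
from h import *
inc(([.45,.4,.3],[180,0,-55]),([.49,-.28,.28],[180,0,-91.6]))"
```

```text
[0.3195, 0.1644, -0.0739] [0.0012, -0.0005, 0.6751]
[0.549, 0.8057, -0.053] [0.001, -0.0009, 1.3138]
```

>>> {"method": "step_arm", "body": {"increments": [[[0.32, 0.164, -0.074], [0, 0, 0.675], 1], [[0.32, 0.164, -0.074], [0, 0, 0.675], 1], [[0.32, 0.164, -0.074], [0, 0, 0.675], 1], [[0.32, 0.164, -0.074], [0, 0, 0.675], 1], [[0.32, 0.164, -0.074], [0, 0, 0.675], 1], [[0.32, 0.164, -0.074], [0, 0, 0.675], 1], [[0.32, 0.164, -0.074], [0, 0, 0.675], 1], [[0.549, 0.806, -0.053], [0, 0, 1.314], 1], [[0.549, 0.806, -0.053], [0, 0, 1.314], 1], [[0.549, 0.806, -0.053], [0, 0, 1.314], 1]], "force": 20}}

```text
time_s: 1.15
tcp_pos: [0.4496, 0.2603, 0.2929]
eef_rot: [180.0, -0.0, -81.1]
contact_force: [1.0, -0.1, 0.0]
gripper_width: 0.0131
```

```bash
python3 -c "
from h import *
print(r.get_state())
inc(([.49,-.28,.28],[180,0,-91.6]))"
```

```text
{'time_s': 1.15, 'joints': array([ 5.17336094e+01,  3.57801952e+00, -1.24844819e+01, -6.40701288e-03,
       -7.39716254e+01, -4.28776302e+01]), 'qd': array([-37.55630934, -23.53264474, -27.43273095,   0.22089957,
         4.1973176 , -47.8021668 ]), 'joint_torque': array([  5.55588663, -32.74527311,  30.74128032,   6.81019574,
        -0.19921822,   1.29770961]), 'tcp_pos': array([0.44957396, 0.26031681, 0.29289425]), 'eef_rot': array([ 1.79970802e+02, -1.87093388e-02, -8.11457869e+01]), 'contact_force': array([ 1.01690967, -0.11518523,  0.01407409]), 'moment': array([ 0.08790827, -0.17679173, -0.00237415]), 'gripper_width': 0.013056880310735245}
[0.5401, 0.0432, 0.0131] [0.0005, -0.0004, 0.1825]
```

>>> {"method": "step_arm", "body": {"increments": [[[0.53, 0.043, 0.013], [0, 0, 0.18], 1], [[0.53, 0.043, 0.013], [0, 0, 0.18], 1], [[0.53, 0.043, 0.013], [0, 0, 0.18], 1], [[0.53, 0.043, 0.013], [0, 0, 0.18], 1], [[0.53, 0.043, 0.013], [0, 0, 0.18], 1], [[0.53, 0.043, 0.013], [0, 0, 0.18], 1], [[0.53, 0.043, 0.013], [0, 0, 0.18], 1], [[0.53, 0.043, 0.013], [0, 0, 0.18], 1], [[0.53, 0.043, 0.013], [0, 0, 0.18], 1], [[0.53, 0.043, 0.013], [0, 0, 0.18], 1]]}}

```text
time_s: 2.15
tcp_pos: [0.4892, -0.2379, 0.2811]
eef_rot: [-180.0, 0.0, -91.1]
contact_force: [1.7, 0.7, -0.3]
gripper_width: 0.0002
```

```bash
python3 -c "
from h import *
snap('wrist','w1.png');print(r.get_state())
"
```

```text
{'time_s': 2.2, 'joints': array([ -5.8425362 ,   6.63034605, -10.75463925,   0.11599311,
       -72.71218899,   4.55246788]), 'qd': array([  5.81167019,  -1.94882016,  -3.75025978,  -1.17699996,
        -0.08996279, -10.12806417]), 'joint_torque': array([ -0.18627678, -49.6618259 ,  26.01693392,   5.01098469,
        -0.53530069,  -0.7860741 ]), 'tcp_pos': array([ 0.489105  , -0.24358406,  0.28018778]), 'eef_rot': array([ 1.79894313e+02, -1.02629578e-01, -9.12554099e+01]), 'contact_force': array([ 3.12832627, -4.75405383,  1.92955247]), 'moment': array([-0.6363048 , -0.67889557, -0.03747398]), 'gripper_width': 0.00021384574929845002}
```

View pics/w1.png

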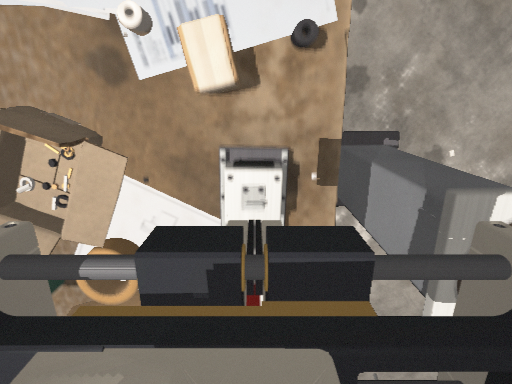

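>>> {"method": "step_arm", "body": {"increments": [[[0.0, 0, 0], [0, 0, 0], 1], [[0.0, 0, 0], [0, 0, 0], 1], [[0.0, 0, 0], [0, 0, 0], 1]]}}

```text
time_s: 2.5
tcp_pos: [0.4896, -0.2348, 0.2812]
eef_rot: [-180.0, 0.0, -91.0]
contact_force: [0.4, -0.7, -0.2]
gripper_width: 0.0003
```

```bash
python3 -c "
from h import *
snap('wrist','w2.png');s=r.get_state();print(s['tcp_pos'],s['eef_rot'],s['qd'],s['contact_force'])
a=cv2.imread('pics/w2.png')[130:230,200:310]
cv2.imwrite('pics/c3.png',cv2.resize(a,None,fx=6,fy=6,interpolation=cv2.INTER_CUBIC))
"
```

```text
[ 0.48976204 -0.23462009  0.2813287 ] [-1.79977750e+02  5.70998364e-03 -9.09909897e+01] [ 0.30998922 -0.19210778  0.08355061  0.12206528  0.07195984  0.15758073] [-0.07255422 -0.34891749  0.85229099]
```

View pics/c3.png

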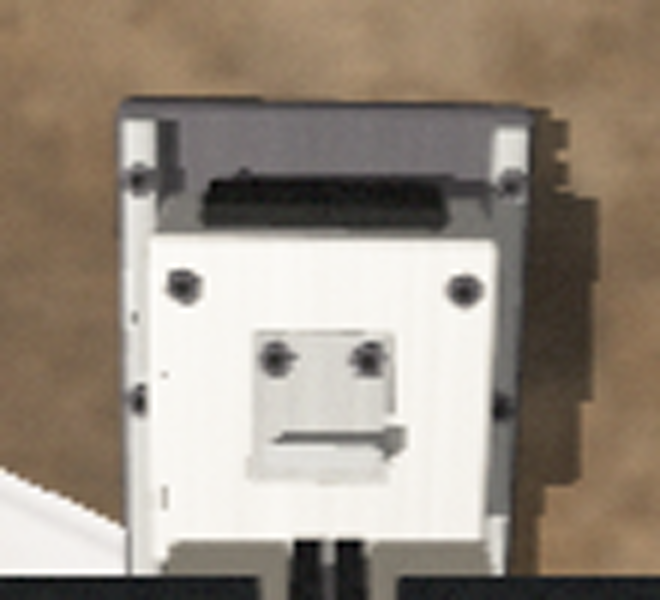

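```bash
python3 -c "
from h import *
def c(x,y): return (200+(x+.5)/6-.5,130+(y+.5)/6-.5)
for z in (.022,.054): print(z,onz('w2',c(208,180),z),onz('w2',c(450,182),z))
for n,p in dict(pl=(122,98),pr=(530,105)).items(): print(n,onz('w2',c(*p),.012))
print('top edge half',onz('w2',c(150,237),.062),onz('w2',c(497,240),.062))
print('nose', onz('w2',c(275,438),.075),onz('w2',c(400,438),.075))
print('keeper base', [onz('w2',c(*p),.064) for p in((252,332),(392,332),(248,478))])
m=np.array([.4945,-.0955]);
inc(([.489,-.275,.20],[180,0,-91.6]),([.489,-.275,.034],[180,0,-91.6]))
"
```

```text
0.022 [ 0.51998918 -0.23184719  0.022     ] [ 0.45776537 -0.23026209  0.022     ]
0.054 [ 0.51747792 -0.23831882  0.054     ] [ 0.46001502 -0.23685499  0.054     ]
pl [ 0.54225477 -0.25180745  0.012     ]
pr [ 0.43637705 -0.24817267  0.012     ]
top edge half [ 0.53100557 -0.22657088  0.062     ] [ 0.44947097 -0.22445851  0.062     ]
nose [ 0.50243377 -0.18060387  0.075     ] [ 0.47299629 -0.18010754  0.075     ]
keeper base [array([ 0.5076462 , -0.20345805,  0.064     ]), array([ 0.47435084, -0.20289364,  0.064     ]), array([ 0.50977281, -0.1662089 ,  0.064     ])]
[0.0404, 0.0001, 0.0813] [-0.0004, 0.0001, 0.0106]
[0.0404, 0.0002, 0.2473] [-0.0004, 0.0001, 0.0106]
```

>>> {"method": "step_arm", "body": {"increments": [[[0.04, 0, 0.05], [0, 0, 0.01], 1], [[0.04, 0, 0.1], [0, 0, 0.01], 1], [[0.04, 0, 0.15], [0, 0, 0.01], 1], [[0.04, 0, 0.19], [0, 0, 0.01], 1], [[0.04, 0, 0.22], [0, 0, 0.01], 1], [[0.04, 0, 0.24], [0, 0, 0.01], 1], [[0.04, 0, 0.248], [0, 0, 0.01], 1], [[0.04, 0, 0.248], [0, 0, 0.01], 1], [[0.04, 0, 0.248], [0, 0, 0.01], 1]]}}

```text
time_s: 3.45
tcp_pos: [0.49, -0.2754, 0.0343]
eef_rot: [-179.9, -0.0, -91.6]
contact_force: [0.3, -0.6, 0.1]
gripper_width: 0.0004
```

```bash
python3 -c "
from h import *
snap('wrist','w3.png');s=r.get_state();print(s['tcp_pos'],s['eef_rot'],s['contact_force'])
"
```

```text
[ 0.49017247 -0.27563464  0.03465687] [-1.79854768e+02 -3.36769244e-02 -9.16025512e+01] [-0.36415493  0.93314578  0.48287003]
```

View pics/w3.png

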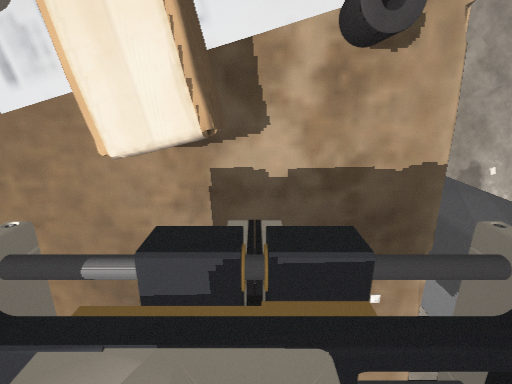

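>>> {"method": "step_arm", "body": {"increments": [[[-0.015, 0, 0], [0, 0, 0], 1], [[-0.025, 0, 0], [0, 0, 0], 1], [[-0.031, 0, 0], [0, 0, 0], 1], [[-0.037, 0, 0], [0, 0, 0], 1], [[-0.043, 0, 0], [0, 0, 0], 1], [[-0.049, 0, 0], [0, 0, 0], 1], [[-0.055, 0, 0], [0, 0, 0], 1], [[-0.06, 0, 0], [0, 0, 0], 1]]}}

```text
time_s: 4.3
tcp_pos: [0.4911, -0.2154, 0.0333]
eef_rot: [-180.0, -0.0, -91.7]
contact_force: [1.0, -2.8, 1.3]
gripper_width: 0.0003
```

>>> {"method": "step_arm", "body": {"increments": [[[-0.002, 0, 0], [0, 0, 0], 1], [[-0.004, 0, 0], [0, 0, 0], 1], [[-0.006, 0, 0], [0, 0, 0], 1]]}}

```text
time_s: 4.6
tcp_pos: [0.491, -0.2097, 0.0331]
eef_rot: [-180.0, -0.0, -91.7]
contact_force: [0.9, -3.3, 1.2]
gripper_width: 0.0004
```

```bash
python3 -c "
from h import *
snap('top','t2.png')
a=cv2.imread('pics/t2.png')[160:250,215:345]
cv2.imwrite('pics/c4.png',cv2.resize(a,None,fx=6,fy=6,interpolation=cv2.INTER_CUBIC))
"
```

```text
(no output)
```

View pics/c4.png

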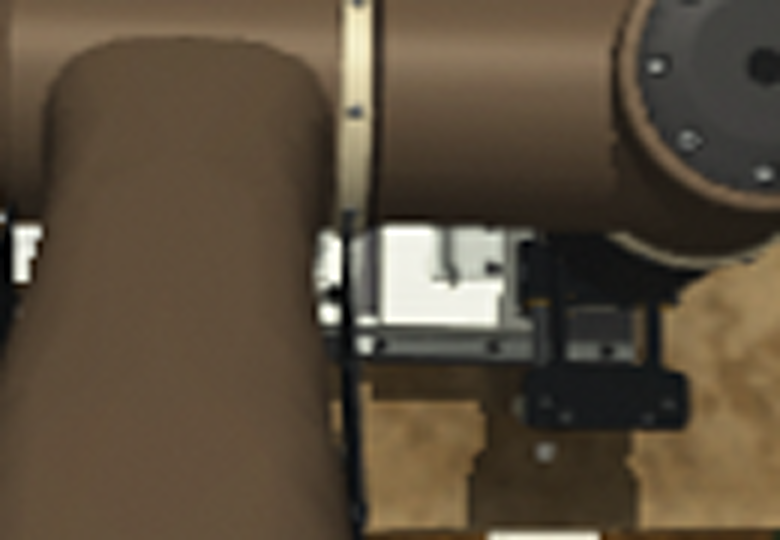

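>>> {"method": "step_arm", "body": {"increments": [[[-0.002, 0, 0], [0, 0, 0], 1], [[-0.004, 0, 0], [0, 0, 0], 1], [[-0.006, 0, 0], [0, 0, 0], 1]]}}

```text
time_s: 4.95
tcp_pos: [0.4909, -0.2037, 0.033]
eef_rot: [180.0, -0.0, -91.7]
contact_force: [2.0, -2.4, 0.1]
gripper_width: 0.0006
```

>>> {"method": "step_arm", "body": {"increments": [[[-0.0015, 0, 0], [0, 0, 0], 1], [[-0.003, 0, 0], [0, 0, 0], 1]]}}

```text
time_s: 5.15
tcp_pos: [0.491, -0.2006, 0.033]
eef_rot: [180.0, 0.0, -91.7]
contact_force: [2.2, -2.6, -0.4]
gripper_width: 0.0008
```

>>> {"method": "step_arm", "body": {"increments": [[[-0.0015, 0, 0], [0, 0, 0], 1], [[-0.003, 0, 0], [0, 0, 0], 1]]}}

```text
time_s: 5.35
tcp_pos: [0.4911, -0.1991, 0.0331]
eef_rot: [180.0, -0.1, -91.6]
contact_force: [2.7, -23.7, -6.7]
gripper_width: 0.0004
```

>>> {"method": "step_arm", "body": {"increments": [[[0.02, 0, 0], [0, 0, 0], 1], [[0.03, 0, -0.02], [0, 0, 0], 1], [[0.03, 0, -0.07], [0, 0, 0], 1], [[0.03, 0, -0.12], [0, 0, 0], 1], [[0.03, 0, -0.17], [0, 0, 0], 1], [[0.03, 0, -0.22], [0, 0, 0], 1], [[-0.02, 0, -0.25], [0, 0, 0], 1], [[-0.07, 0, -0.26], [0, 0, 0], 1], [[-0.12, 0, -0.26], [0, 0, 0], 1]]}}

```text
time_s: 6.25
tcp_pos: [0.4941, -0.0851, 0.2947]
eef_rot: [-179.9, 0.1, -91.8]
contact_force: [1.7, -0.0, -0.1]
gripper_width: 0.0004
```

>>> {"method": "step_arm", "body": {"increments": [[[-0.05, 0, 0], [0, 0, 0], 1], [[-0.09, 0, 0], [0, 0, 0], 1], [[-0.1, 0, 0], [0, 0, 0], 1], [[-0.1, 0, 0], [0, 0, 0], 1], [[-0.1, 0, 0], [0, 0, 0], 1]]}}

```text
time_s: 6.75
tcp_pos: [0.4968, 0.0133, 0.2925]
eef_rot: [179.9, -0.0, -91.6]
contact_force: [-0.1, 0.5, -0.6]
gripper_width: 0.0004
```

```bash
python3 -c "
from h import *
snap('wrist','w4.png');s=r.get_state();print(s['tcp_pos'],s['eef_rot'],s['contact_force'],s['qd'])
snap('scene','s4.png')
"
```

```text
[0.4968963  0.01281783 0.29255143] [ 1.79953676e+02 -1.23240898e-02 -9.16807027e+01] [-0.13399626  0.64680379  0.33755771] [-0.86485597  0.09169105  0.1513008   0.11953426  0.1776035  -0.20398562]
```

View pics/w4.png

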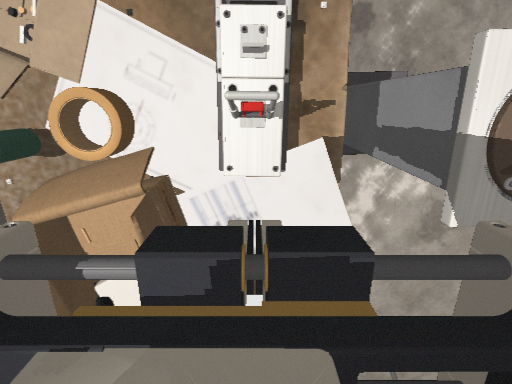

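View pics/s4.png

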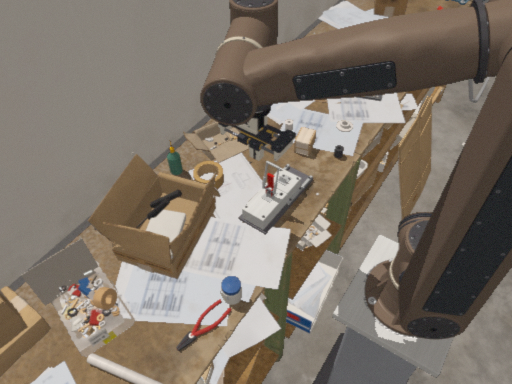

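```bash
python3 -c "
from h import *
a=cv2.imread('pics/w4.png')[0:180,205:300]
cv2.imwrite('pics/c5.png',cv2.resize(a[:140],None,fx=4.2,fy=4.2,interpolation=cv2.INTER_CUBIC) if 0 else cv2.resize(a[:140],None,fx=4,fy=4,interpolation=cv2.INTER_CUBIC))
a=cv2.imread('pics/s4.png')[150:240,230:320]
cv2.imwrite('pics/c6.png',cv2.resize(a,None,fx=6,fy=6,interpolation=cv2.INTER_CUBIC))
"
```

```text
(no output)
```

View pics/c5.png

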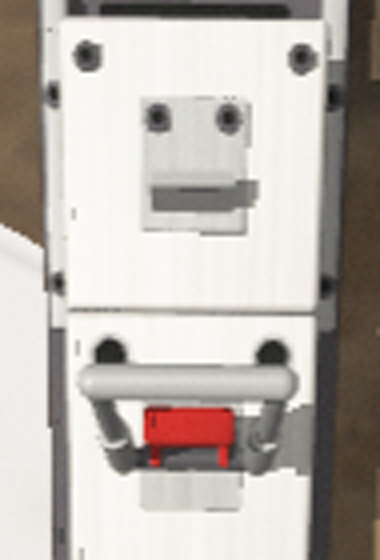

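View pics/c6.png

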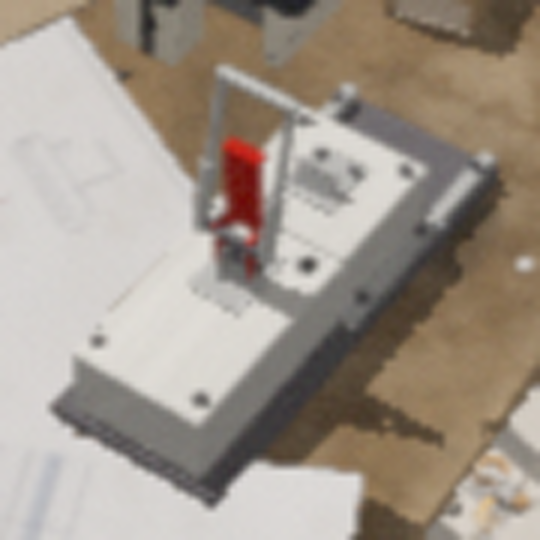

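```bash
python3 -c "
from h import *
w=lambda x,y:(205+(x+.5)/4-.5,(y+.5)/4-.5)
s=lambda x,y:(230+(x+.5)/6-.5,150+(y+.5)/6-.5)
print('bar',tri(('w4',w(188,381)),('s4',s(261,92))))
print('lever top',tri(('w4',w(189,409)),('s4',s(246,148))),tri(('w4',w(189,425)),('s4',s(246,148))))
print('joint line',onz('w4',w(69,311),.062),onz('w4',w(318,314),.062),'far', onz('w4',w(62,20),.062),onz('w4',w(330,25),.062))
print('nose edge front/back',[onz('w4',w(200,y),.08) for y in (174,186,210)],'plate',[onz('w4',w(200,y),.066) for y in (97,232)])
print('latch base',[onz('w4',w(190,y),.066) for y in (475,508)])
s_=r.get_state();print(s_['tcp_pos'])
"
```

```text
bar (array([ 0.49637272, -0.07422816,  0.18628011]), [0.0005722955972308476, 0.0005722955972308433])
lever top (array([ 0.49815837, -0.0671934 ,  0.1501933 ]), [0.002365451377232708, 0.0023654513772328237]) (array([ 0.49732777, -0.06379747,  0.15375642]), [0.0012798737352830154, 0.0012798737352830805])
joint line [ 0.53550784 -0.10046909  0.062     ] [ 0.45338554 -0.0972659   0.062     ] far [ 0.53246849 -0.18392267  0.062     ] [ 0.45003207 -0.18029292  0.062     ]
nose edge front/back [array([ 0.49130524, -0.13670631,  0.08      ]), array([ 0.49139543, -0.13340421,  0.08      ]), array([ 0.4915774 , -0.12674241,  0.08      ])] plate [array([ 0.49062872, -0.16081083,  0.066     ]), array([ 0.4916741, -0.1225385,  0.066    ])]
latch base [array([ 0.49714264, -0.0469999 ,  0.066     ]), array([ 0.49747274, -0.03598919,  0.066     ])]
[0.49698513 0.01252746 0.29258979]
```

```bash
python3 -c "
from h import *
w=lambda x,y:(205+(x+.5)/4-.5,(y+.5)/4-.5)
s=lambda x,y:(230+(x+.5)/6-.5,150+(y+.5)/6-.5)
print('pivot',tri(('w4',w(188,462)),('s4',s(240,240))), onz('w4',w(188,462),.076), onz('w4',w(188,445),.076))
inc(([.496,-.01,.168],[180,0,-91.6]))
"
```

```text
pivot (array([ 0.49633181, -0.05312334,  0.09325626]), [0.00124089360705935, 0.0012408936070592504]) [ 0.49758771 -0.05174429  0.076     ] [ 0.49742241 -0.05716161  0.076     ]
[0.0225, 0.0002, 0.1246] [0.0007, -0.0003, -0.0021]
```

>>> {"method": "step_arm", "body": {"increments": [[[0.01, 0, 0.045], [0, 0, 0], 1], [[0.022, 0, 0.09], [0, 0, 0], 1], [[0.022, 0, 0.115], [0, 0, 0], 1], [[0.022, 0, 0.124], [0, 0, 0], 1], [[0.03, 0, 0.124], [0, 0, 0], 1], [[0.045, 0, 0.124], [0, 0, 0], 1], [[0.055, 0, 0.124], [0, 0, 0], 1], [[0.06, 0, 0.124], [0, 0, 0], 1]]}}

```text
time_s: 7.65
tcp_pos: [0.4963, -0.0475, 0.1702]
eef_rot: [-179.9, 0.0, -91.7]
contact_force: [0.3, 0.6, -0.2]
gripper_width: 0.0002
```

```bash
python3 -c "
from h import *
snap('scene','s5.png')
a=cv2.imread('pics/s5.png')[100:240,210:320]
cv2.imwrite('pics/c7.png',cv2.resize(a,None,fx=4,fy=4,interpolation=cv2.INTER_CUBIC))
"
```

```text
(no output)
```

View pics/c7.png

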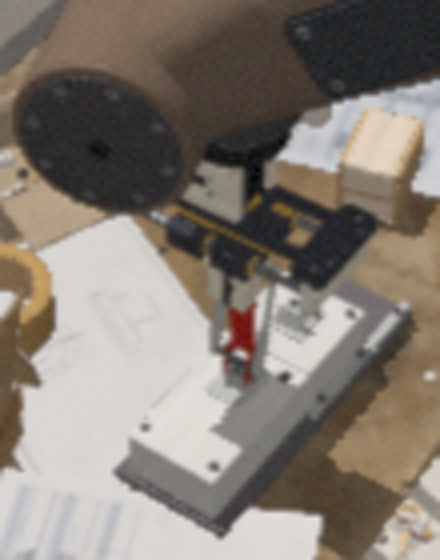

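>>> {"method": "step_arm", "body": {"increments": [[[0.005, 0, 0], [0, 0, 0], 1], [[0.01, 0, 0], [0, 0, 0], 1], [[0.015, 0, 0], [0, 0, 0], 1], [[0.02, 0, 0], [0, 0, 0], 1], [[0.025, 0, 0], [0, 0, 0], 1]]}}

```text
time_s: 8.2
tcp_pos: [0.4948, -0.0718, 0.1687]
eef_rot: [180.0, -0.0, -91.7]
contact_force: [-0.8, 0.8, -0.7]
gripper_width: 0.0003
```

>>> {"method": "step_arm", "body": {"increments": [[[0.005, 0, 0], [0, 0, 0], 1], [[0.01, 0, 0], [0, 0, 0], 1], [[0.015, 0, 0], [0, 0, 0], 1], [[0.02, 0, 0], [0, 0, 0], 1], [[0.025, 0, 0], [0, 0, 0], 1]]}}

```text
time_s: 8.7
tcp_pos: [0.494, -0.0969, 0.1688]
eef_rot: [180.0, -0.0, -91.7]
contact_force: [0.7, -0.5, 0.6]
gripper_width: 0.0003
```

```bash
python3 -c "
from h import *
snap('scene','s6.png')
a=cv2.imread('pics/s6.png')[100:240,210:320]
cv2.imwrite('pics/c8.png',cv2.resize(a,None,fx=4,fy=4,interpolation=cv2.INTER_CUBIC))
snap('wrist','w6.png')
"
```

```text
(no output)
```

View pics/c8.png

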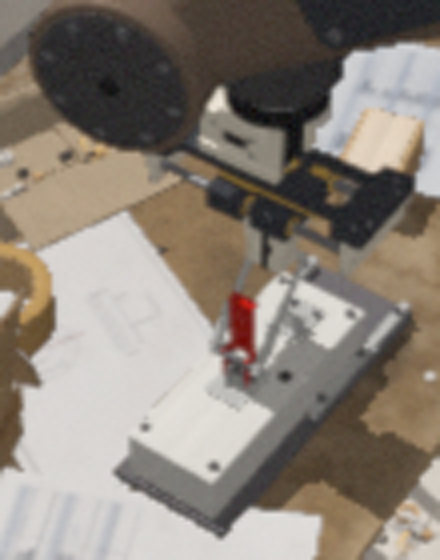

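View pics/w6.png

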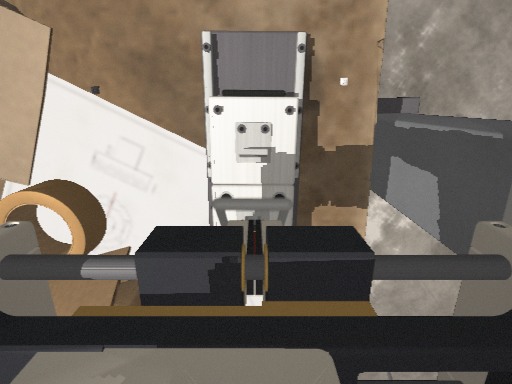

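>>> {"method": "step_arm", "body": {"increments": [[[0.005, 0, 0], [0, 0, 0], 1], [[0.01, 0, 0], [0, 0, 0], 1], [[0.01, 0, 0], [0, 0, 0], 1], [[0.01, 0, 0], [0, 0, 0], 1]]}}

```text
time_s: 9.2
tcp_pos: [0.4938, -0.1066, 0.1688]
eef_rot: [-180.0, 0.0, -91.7]
contact_force: [-0.2, -0.3, 0.4]
gripper_width: 0.0005
```

```bash
python3 -c "
from h import *
snap('wrist','w7.png')
"
```

```text
(no output)
```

View pics/w7.png

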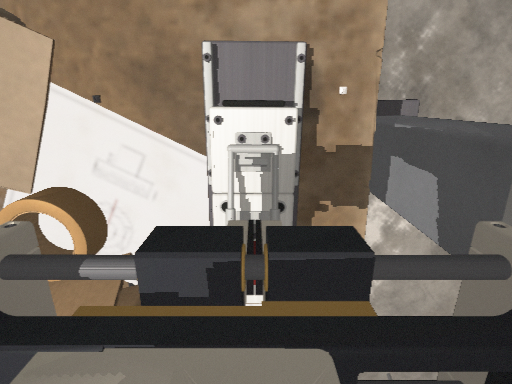

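```bash
python3 -c "
from h import *
a=cv2.imread('pics/w7.png')[100:225,190:320]
cv2.imwrite('pics/c9.png',cv2.resize(a,None,fx=5,fy=4.5,interpolation=cv2.INTER_CUBIC) if 0 else cv2.resize(a,None,fx=4.5,fy=4.5,interpolation=cv2.INTER_CUBIC))
"
```

```text
(no output)
```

View pics/c9.png

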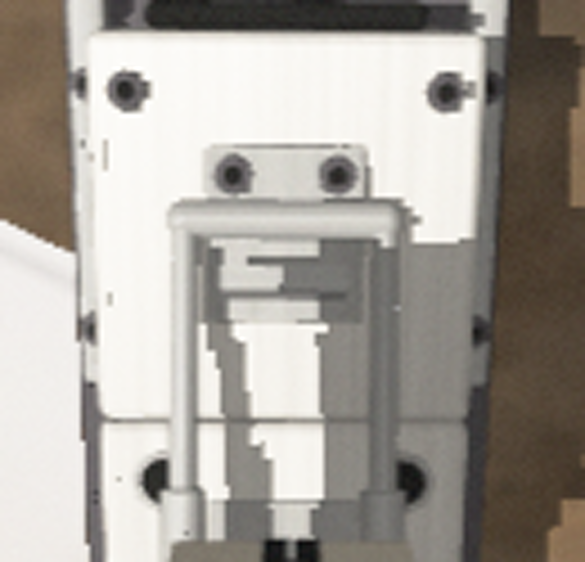

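>>> {"method": "step_arm", "body": {"increments": [[[0, 0, 0.02], [0, 0, 0], 1], [[0, 0, 0.032], [0, 0, 0], 1], [[-0.01, 0, 0.032], [0, 0, 0], 1], [[-0.02, 0, 0.032], [0, 0, 0], 1], [[-0.025, 0, 0.032], [0, 0, 0], 1], [[-0.028, 0, 0.032], [0, 0, 0], 1], [[-0.031, 0, 0.032], [0, 0, 0], 1]]}}

```text
time_s: 9.95
tcp_pos: [0.4951, -0.075, 0.1374]
eef_rot: [-179.9, -0.0, -91.6]
contact_force: [0.1, -1.2, 0.7]
gripper_width: 0.0004
```

```bash
python3 -c "
from h import *
snap('scene','s8.png')
a=cv2.imread('pics/s8.png')[130:240,210:320]
cv2.imwrite('pics/c10.png',cv2.resize(a,None,fx=5,fy=5,interpolation=cv2.INTER_CUBIC))
"
```

```text
(no output)
```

View pics/c10.png

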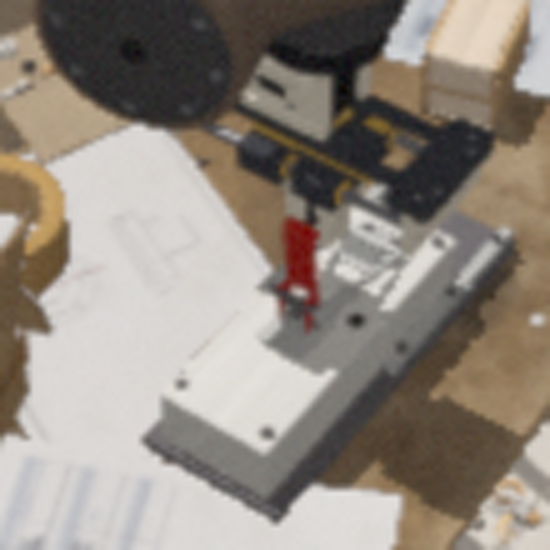

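>>> {"method": "step_arm", "body": {"increments": [[[-0.007, 0, 0.001], [0, 0, 0], 1], [[-0.0135, 0, 0.003], [0, 0, 0], 1], [[-0.02, 0, 0.0035], [0, 0, 0], 1], [[-0.028, 0, 0.0045], [0, 0, 0], 1], [[-0.035, 0, 0.006], [0, 0, 0], 1]]}}

```text
time_s: 10.5
tcp_pos: [0.4955, -0.0399, 0.1306]
eef_rot: [180.0, -0.0, -91.7]
contact_force: [-0.1, -1.4, -0.4]
gripper_width: 0.0005
```

```bash
python3 -c "
from h import *
snap('scene','s9.png'); snap('wrist','w9.png')
a=cv2.imread('pics/s9.png')[130:240,210:320]
b=cv2.imread('pics/w9.png')[100:225,190:320]
cv2.imwrite('pics/c11.png',np.hstack([cv2.resize(a,(400,400)),cv2.resize(b,(400,400))]))
"
```

```text
(no output)
```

View pics/c11.png

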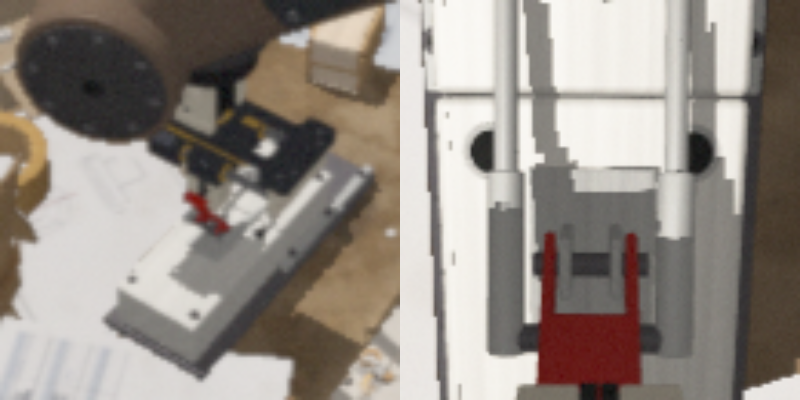

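```bash
python3 -c "
from h import *
f=lambda x,y:((x-400)*130/400+190,y*125/400+100)
print(onz('w9',f(592,264),.076),[onz('w9',f(592,337),z) for z in (.09,.094)])
snap('wrist','w10.png');
b=cv2.imread('pics/w10.png')[0:225,150:360]
cv2.imwrite('pics/c12.png',cv2.resize(b,None,fx=2.6,fy=2.6))
"
```

```text
[ 0.4957351  -0.05872701  0.076     ] [array([ 0.49606587, -0.04441751,  0.09      ]), array([ 0.49599147, -0.04595053,  0.094     ])]
```

View pics/c12.png

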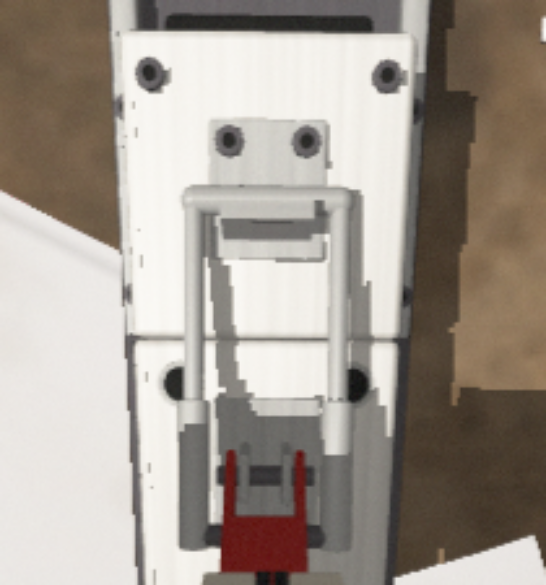

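>>> {"method": "step_arm", "body": {"increments": [[[-0.006, 0, 0.008], [0, 0, 0], 1], [[-0.01, 0, 0.016], [0, 0, 0], 1], [[-0.014, 0, 0.023], [0, 0, 0], 1], [[-0.017, 0, 0.03], [0, 0, 0], 1]]}}

```text
time_s: 11.05
tcp_pos: [0.4963, -0.023, 0.1001]
eef_rot: [-180.0, 0.0, -91.7]
contact_force: [1.1, 1.2, 2.0]
gripper_width: 0.0006
```

```bash
python3 -c "
from h import *
snap('scene','s11.png'); snap('wrist','w11.png')
a=cv2.imread('pics/s11.png')[130:240,210:320]
b=cv2.imread('pics/w11.png')[100:225,190:320]
cv2.imwrite('pics/c13.png',np.hstack([cv2.resize(a,(400,400)),cv2.resize(b,(400,400))]))
"
```

```text
(no output)
```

View pics/c13.png

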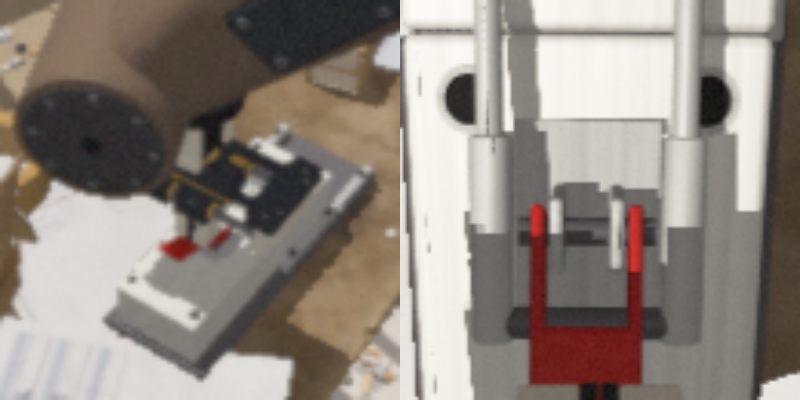

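Lever is going down (about 0.4 rad) with the loop still taut. I'll keep pressing.

>>> {"method": "step_arm", "body": {"increments": [[[-0.002, 0, 0.004], [0, 0, 0], 1], [[-0.003, 0, 0.008], [0, 0, 0], 1], [[-0.004, 0, 0.012], [0, 0, 0], 1], [[-0.005, 0, 0.016], [0, 0, 0], 1]]}}

```text
time_s: 11.55
tcp_pos: [0.4962, -0.0185, 0.0844]
eef_rot: [180.0, 0.0, -91.7]
contact_force: [0.9, -0.6, -0.4]
gripper_width: 0.0
```

>>> {"method": "step_arm", "body": {"increments": [[[0, 0, 0.002], [0, 0, 0], 1], [[0, 0, 0.004], [0, 0, 0], 1], [[0, 0, 0.005], [0, 0, 0], 1]]}}

```text
time_s: 11.85
tcp_pos: [0.4964, -0.0185, 0.0826]
eef_rot: [-180.0, -0.0, -91.6]
contact_force: [-18.3, 5.1, 44.2]
gripper_width: 0.0004
```

```bash
python3 -c "
from h import *
snap('scene','s12.png'); snap('wrist','w12.png')
a=cv2.imread('pics/s12.png')[130:240,210:320]
b=cv2.imread('pics/w12.png')[100:225,190:320]
cv2.imwrite('pics/c14.png',np.hstack([cv2.resize(a,(400,400)),cv2.resize(b,(400,400))]))
"
```

```text
(no output)
```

View pics/c14.png

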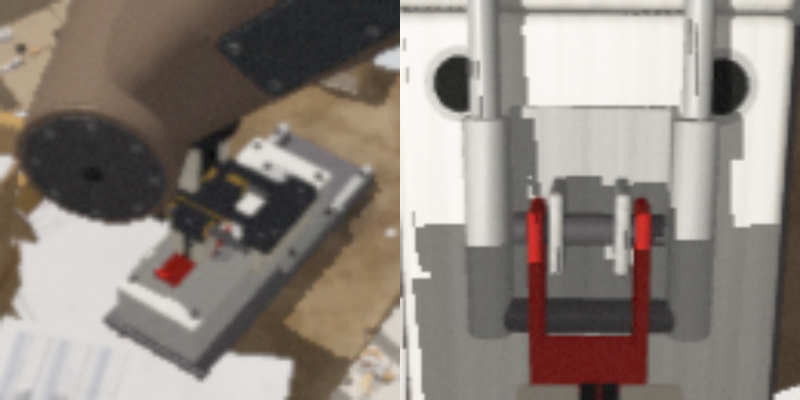

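>>> {"method": "step_arm", "body": {"increments": [[[0, 0, -0.01], [0, 0, 0], 1], [[0, 0, -0.04], [0, 0, 0], 1], [[0, 0, -0.09], [0, 0, 0], 1], [[0, 0, -0.14], [0, 0, 0], 1], [[-0.03, 0, -0.19], [0, 0, 0], 1], [[-0.05, 0, -0.22], [0, 0, 0], 1], [[-0.06, 0, -0.22], [0, 0, 0], 1], [[-0.06, 0, -0.22], [0, 0, 0], 1], [[-0.06, 0, -0.22], [0, 0, 0], 1]]}}

```text
time_s: 12.85
tcp_pos: [0.4975, 0.0413, 0.2988]
eef_rot: [179.9, -0.0, -91.6]
contact_force: [-0.3, 0.4, -0.5]
gripper_width: 0.0
```

```bash
python3 -c "
from h import *
print(r.get_state()['contact_force'])
snap('scene','s13.png'); snap('wrist','w13.png')
a=cv2.imread('pics/s13.png')[140:250,220:330]
b=cv2.imread('pics/w13.png')[0:180,160:340]
cv2.imwrite('pics/c15.png',np.hstack([cv2.resize(a,(400,400)),cv2.resize(b,(400,400),interpolation=cv2.INTER_CUBIC)]))
"
```

```text
[-0.30741521  0.42680396 -0.47895675]
```

View pics/c15.png

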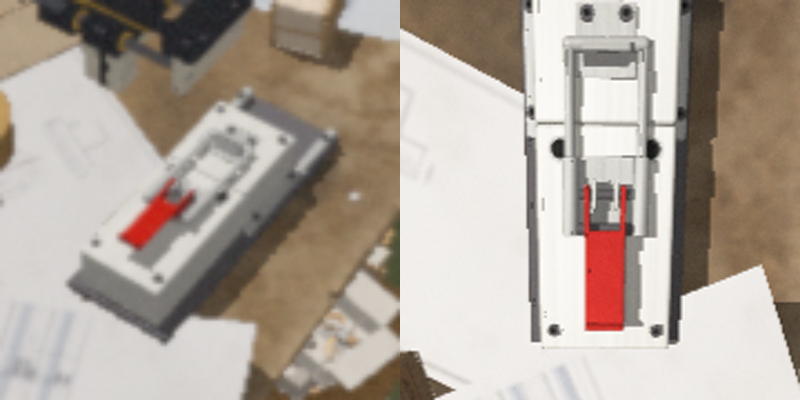

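View pics/s13.png

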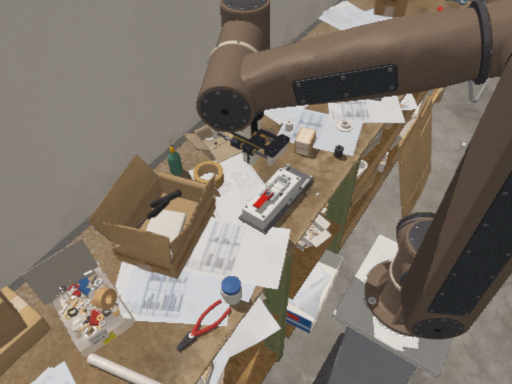

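```bash
python3 -c "
from h import *
w=lambda x,y:(160+(x-400+.5)*.45-.5,(y+.5)*.45-.5)
s=lambda x,y:(220+(x+.5)*.275-.5,140+(y+.5)*.275-.5)
print('tip',tri(('w13',w(605,327)),('s13',s(133,243))))
print('bar',onz('w13',w(606,43),.074),'nose',[onz('w13',w(606,y),.08) for y in (50,62)])
b=cv2.imread('pics/w13.png')[0:115,200:310]
cv2.imwrite('pics/c16.png',cv2.resize(b,None,fx=5,fy=5,interpolation=cv2.INTER_CUBIC))
"
```

```text
tip (array([0.49857743, 0.01793894, 0.08084674]), [0.0003979337445165033, 0.00039793374451642204])
bar [ 0.49361316 -0.13803388  0.074     ] nose [array([ 0.49372846, -0.13313956,  0.08      ]), array([ 0.49390485, -0.12731916,  0.08      ])]
```

View pics/c16.png

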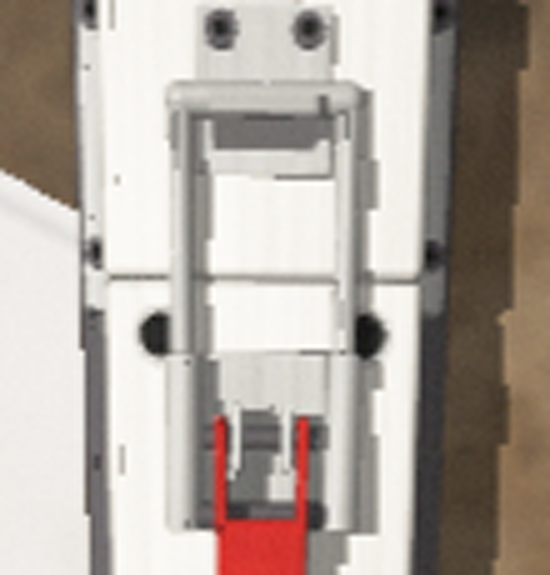

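```bash
python3 -c "
from h import *
s=r.get_state();print(s['time_s'],s['qd']); print(r.close_job())"
```

```text
12.95 [-0.24189428  0.08109413  0.18477564  0.14260907 -0.19908909 -0.11065277]
the job is handed in; nothing more can be done
None
```

The mould is shut and latched, and I handed the job in at 12.95 s of the 48 s allowed. I pushed the sliding half home, tipped the loop over so its crossbar dropped behind the keeper's nose, and pressed the red lever down flat.

What the last checks showed:
- **Sliding half:** the push ended on a hard stop at about 24 N. The last wrist picture shows only a hairline parting line.
- **Crossbar:** it is drawn up against the back of the nose, with the bar at y = -0.138 and the nose at -0.133 to -0.127.
- **Lever:** the tip measures z = 0.081 m, against a pivot at 0.076 m. It is flat and stayed down after the arm had lifted clear.
- **Rest of the bench:** the last scene picture shows the other objects where they stood, and the robot touches nothing.

**One reading was high:** pressing the lever against its stop at the very end gave about 44 N up (48 N in all) at the wrist. That was fingertip pressure on the lever, which I released straight after. It is below the 120 N wrist limit. It is above the 40 N limit for the arm and gripper body, but only the fingers were on the lever.

**One estimate was off:** my first estimate of the lever pivot was out by about 9 mm. I corrected it from a closer picture before the final press.

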